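# Unfold the crank and wind the bench vise open

## Task

Wind the bench vise fully open so that the next workpiece can go in. Its handwheel is locked while the crank handle lies folded across it: first swing the handle up until it stands upright and snaps home, then use it to turn the wheel counter-clockwise (seen from above) as far as it goes, and let go with the handle left standing.

Things in the scene. Friction and masses are not known exactly. Their poses are not given: they have to be found in the camera images.
- vise: Grey vise fixed to the bench: gear housing 120 x 104 x 70 mm high under a level dark spoked handwheel (150 mm across, rim top 98 mm above the bench); a bed with two jaws 76 mm high runs 286 mm out along +x. Origin: on the bench, on the wheel's vertical axis; z up. The round indexing table with a fixed ball knob nearby is not part of it.
- grip (a point): Point on the axis of the round black crank handle (18 mm thick, 28 to 95 mm from its hinge), 68 mm from the hinge. x runs along the handle to the hinge (folded: level, outward from the wheel's axis; upright: down), y along the hinge pin. Folded: 119 mm above the bench, over the hub, 6 mm past the wheel's axis. Upright: 187 mm up, 62 mm from that axis.
- crank (a joint): Handle hinge, level, tangential, on the wheel rim, 62 mm from its axis, 119 mm above bench. 0 folded over the wheel, 1.571 upright (stop). Sprung: from above 1.0 it snaps upright, from below 0.5 back; lifting takes 2 to 8 N at the grip. Below 0.4 rad an 8 mm steel pin, 46 mm long, under the handle 24 mm from the hinge locks the wheel; upright it points in, 143 mm above bench.
- handwheel (a joint): Turn of the wheel, counter-clockwise from above: 0 at the start (vise nearly closed), 2.1 rad at its stop (vise fully open). At 0 the handle's hinge stands 60 degrees clockwise of the vise's +x, at the stop 60 degrees counter-clockwise of it. A radian moves the jaw 25 mm. Turning takes 2 to 4 N at the handle; the wheel stays where it is left.

How it is judged:
On the way:
1. the crank handle is swung up to its upright stop (within 15 degrees) while the wheel has not yet been turned (less than 0.35 rad) (value of joint crank above 1.309 rad and value of joint handwheel below 0.35 rad), for 0.2 s.
At the end, for the whole second after the job is handed in: the handwheel has been turned counter-clockwise to within 0.35 rad (20 degrees) of its stop, so that the vise is fully open to within 9 mm; the crank handle still stands upright within 15 degrees; the wheel is at rest (value of joint handwheel above 1.75 rad and value of joint crank above 1.309 rad and velocity of joint handwheel between -0.05 and 0.05 rad/s); the robot touches nothing.
It also fails if it takes over 45 s, if anything falls off the work surface, if the arm or the gripper's body presses on something with over 40 N, if the wrist force passes 120 N, or if a joint passes its speed limit or range.

## Robot

A 6-joint arm with a two-finger parallel gripper is mounted at the origin on the work surface. World frame = base frame: x ahead of the robot, y to its left, z up, the work surface at z = 0. Lengths are in m, angles in rad, forces in N, time in s.
With the tool pointing down it reaches from about 0.25 to 0.8 m from the base axis. Payload 8.5 kg.
Tool frame: the origin (TCP) lies between the finger pads; the fingertips stand 14 mm ahead of it and the grasp point (between the pads) lies 5 mm behind it; z points along the fingers, y is the line along which they close (so a half turn about z gives the same grasp; the last joint's range is limited). The gripper opens to 85 mm and grips with 20 to 120 N. Pads are 22 mm wide; open, the fingers measure 114 mm over their backs; the gripper's body (76 mm by 85 mm) begins 54 mm behind the grasp point. The pads swing forward as they close: fully open they stand 13 mm farther back than shut.
Start: joints at [-1.318, 0.238, -0.013, 1.319, 0, 1.571], TCP at [0.131, -0.508, 0.245] pointing down, gripper open.
Joint ranges: [-2.66, 2.66], [-1.03, 1.9], [-1.14, 1.46], [-1.82, 2.27], [-1.45, 1.34], [-3.14, 3.14]. Speed limits (rad/s): [2.22, 2.22, 2.79, 3.14, 3.14, 3.14].

## Interface

Orientations are given as a unit quaternion [x, y, z, w].
In Python, from plant import robot gives the robot as it stands. The module is installed in compiled form; this text tells all that it offers.
- The arm moves only by the tool arm_command, never from a script. Its argument "increments" is a list that holds one entry, the list of rows, each a list of 7 numbers: the shift along the world's x, y, z in mm, then the turn, a rotation vector about the world's x, y, z in rad, then the opening, from 0 (shut) to 1 (fully open). In form: [[[tx, ty, tz, ax, ay, az, hand], ...]]. A call has 1 to 12 rows; each row is the pose to reach, as a shift and turn from the pose commanded when the call began; what a row does not reach only later rows make up. A row lasts 1/12 s, in which the tool goes at most 41.7 mm and 7.16 degrees, less where a joint would pass 70% of its speed; a pose out of reach is approached as far as the arm can. A call with a gripper value outside its range is refused whole. The fingers move at their own pace and stop on an object; "newtons" is the grip in N (left out, the last holds). Time passes only in rows, so rows that repeat a pose let the fingers close. It gives the time, the measured TCP pose, the force, the opening and the grip force at its end, in the units of the state.
- robot.observe(): the state, without advancing time (a new reading comes with each control period).
- robot.read_camera(name): name is "scene" or "top" or "wrist"; returns a dict with "image" (420x560x3 uint8, blue, green, red), "fx", "fy", "cx", "cy" (pixels), "R" (3x3) and "t" (3): a world point X has camera coordinates R X + t. Camera axes: x right, y down, z forward; pixel columns grow to the right and rows downward; lengths in m; the calibration is good to about 2 mm. A picture is of the moment at which its call begins. There is no depth.
- robot.hand_in(): hands the job in; it is judged then, once.
The state is a dict: "time": time; "qpos": joint angles; "dq": joint speeds; "tau": joint torques, N m; "position": TCP position; "tcp_rot": TCP orientation; "force": force on the tool from outside, world axes, zero at the start; "moment": the same for the moment, N m; "finger_gap": opening from 0.0 (shut) to 1.0 (fully open); "finger_force": force on a finger pad.
Only numpy, scipy, OpenCV 4.12 (cv2) and the standard library are available. Lean on these libraries where they do the work, as an engineer would, in place of code of your own. Each camera call takes 0.05 s, during which the arm holds its last target. There are 200 camera calls.

## Working session

There is one attempt and no reset: what is moved stays moved. The work goes in short steps, Python scripts to look and compute and a tool call to move; the robot and the scene stay as the last step left them, time stands still between calls to the robot, and variables do not carry over. Pictures are saved under pics/ and viewed, at most 10 in all, crops included, and the job is handed in when it is done.

Besides the shell and the picture viewer there is one more tool, called after ">>>" in YAML: its name, and indented under it one key for each argument. arm_command: Moves the arm, as the interface text tells. Its arguments: {"type":"object","properties":{"increments":{"type":"array","items":{"type":"array","items":{"type":"array","items":{"type":"number"}}}},"newtons":{"type":"number"}},"required":["increments"]}

```bash
mkdir -p pics
python3 - <<'E'
from plant import robot
import cv2,numpy as np
for n in("scene","top"):
    c=robot.read_camera(n);cv2.imwrite(f"pics/{n}0.png",c["image"])
    print(n,c["fx"],c["cx"],c["cy"],np.round(c["R"],4).tolist(),np.round(c["t"],4).tolist())
s=robot.observe();print(s["time"],s["position"],s["tcp_rot"],s["force"])
E
```

```text
scene 486.909243828664 277.75733723385457 210.49796710399988 [[0.5794, 0.8149, 0.0168], [0.6392, -0.4415, -0.6296], [-0.5056, 0.3756, -0.7767]] [-0.2987, -0.2793, 1.1757]
top 453.7711854590094 275.35588005032366 217.82050178705705 [[-0.0025, -1.0, -0.0089], [-0.9946, 0.0034, -0.1038], [0.1038, 0.0086, -0.9946]] [-0.0331, 0.5452, 0.9403]
0.1 [ 0.13122229 -0.50799032  0.2447417 ] [ 9.92023002e-01  1.26055372e-01 -7.67387242e-05 -6.32437278e-04] [-0.16340209 -0.12470449  1.05297525]
```

View pics/scene0.png

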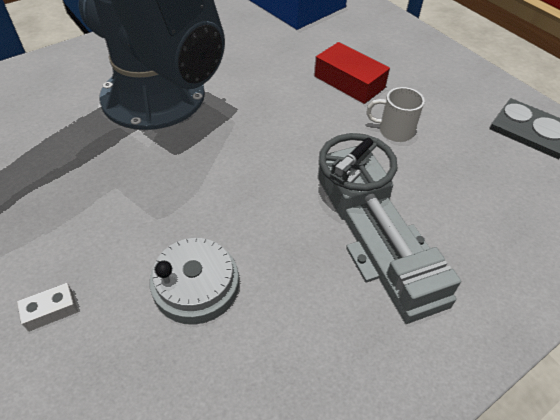

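View pics/top0.png

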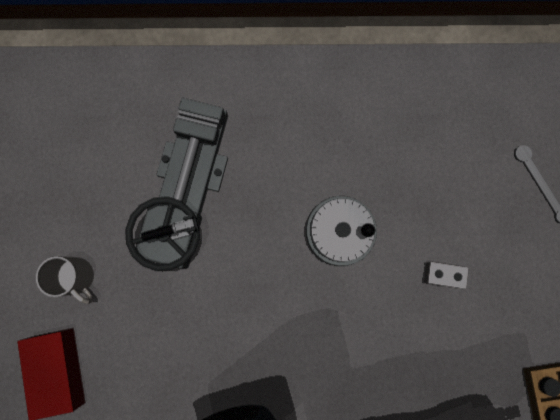

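The top view shows the wheel centred near (163,234), the jaws near (199,118), the folded handle running from (140,237) to its hinge at about (190,225). The scene view agrees, with the wheel at (358,161). I'll compute the pose and overlay it on both images.

```bash
cat > h.py <<'E'
import numpy as np,cv2
from plant import robot
def ray(c,u,v,z):
    d=c["R"].T@np.array([(u-c["cx"])/c["fx"],(v-c["cy"])/c["fy"],1]);o=-c["R"].T@c["t"]
    return o+d*(z-o[2])/d[2]
def proj(c,X):
    p=np.atleast_2d(X)@c["R"].T+c["t"];return np.c_[c["fx"]*p[:,0]/p[:,2]+c["cx"],c["fy"]*p[:,1]/p[:,2]+c["cy"]]
def model(o,th,wheel=0,crank=0):
    a=th-np.pi/3+wheel;e=np.array([np.cos(a),np.sin(a),0]);z=np.array([0,0,1])
    h=np.array([*o,.119])+.062*e; d=-np.cos(crank)*e+np.sin(crank)*z
    return h,d
def draw(c,o,th,name,box,k,wheel=0,crank=0):
    im=c["image"].copy();x,y,w,hh=box
    im=cv2.resize(im[y:y+hh,x:x+w],None,fx=k,fy=k,interpolation=cv2.INTER_CUBIC);im=cv2.convertScaleAbs(im,alpha=1.5)
    P=lambda X:np.int32((proj(c,X)-[x,y])*k)
    t=np.linspace(0,6.283,80);cir=np.c_[o[0]+.075*np.cos(t),o[1]+.075*np.sin(t),0*t+.098]
    cv2.polylines(im,[P(cir)],True,(0,255,0),1)
    h,d=model(o,th,wheel,crank);cv2.polylines(im,[P(np.array([h,h+.095*d]))],False,(0,0,255),1)
    cv2.circle(im,tuple(map(int,P(h+.068*d)[0])),4,(255,0,255),1)
    f=np.array([np.cos(th),np.sin(th)]);n=np.array([-f[1],f[0]])
    cv2.polylines(im,[P(np.array([[*o,.076],[*(o+.226*f),.076]]))],False,(255,255,0),1)
    cv2.imwrite(name,im)
E
python3 - <<'E'
from h import *
T=robot.read_camera("top");S=robot.read_camera("scene")
o=ray(T,163,234.3,.098)[:2];j=ray(T,199.5,118,.076)[:2];print(o,ray(S,358,161,.098),j)
th=np.arctan2(*(j-o)[::-1]);print(np.degrees(th),np.hypot(*(j-o)))
h,d=model(o,th);print("hinge",h,"grip",h+.068*d,"dir",d)
draw(T,o,th,"pics/t1.png",(90,80,180,220),2.4)
draw(S,o,th,"pics/s1.png",(290,110,190,220),2.4)
a=cv2.imread("pics/t1.png");b=cv2.imread("pics/s1.png");m=np.zeros((530,890,3),np.uint8)
cv2.imwrite("pics/c1.png",cv2.resize(np.hstack([a,b]),(800,476)))
E
```

```text
[0.50584951 0.18686482] [0.51489944 0.1820104  0.098     ] [0.74937778 0.12209362]
-14.894141707146103 0.25199469987696727
hinge [0.5220069  0.12700717 0.119     ] grip [0.50428589 0.1926575  0.119     ] dir [-0.26060322  0.96544599  0.        ]
```

View pics/c1.png

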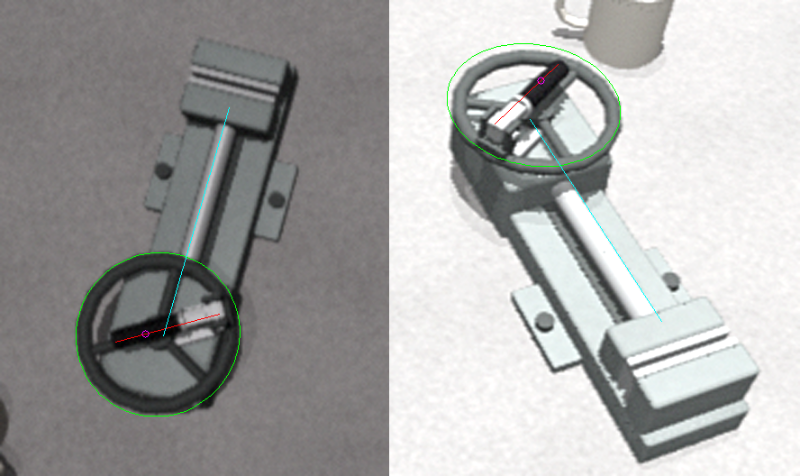

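The model fits both views to about 3 mm, with the handle lying about 3 mm farther along +x. I'll use axis (0.509, 0.186), hinge (0.525, 0.127), grip (0.5075, 0.192, 0.119). The plan is to keep the tool pointing down and close it across the handle.

>>> arm_command:
  increments:
    - [[290,400,15,0,0,0.8,1],[290,400,15,0,0,0.8,1],[290,400,15,0,0,0.8,1],[290,400,15,0,0,0.8,1],[290,400,15,0,0,0.8,1],[290,400,15,0,0,0.8,1],[290,400,15,0,0,0.8,1],[290,400,15,0,0,0.8,1],[290,400,15,0,0,0.8,1],[290,400,15,0,0,0.8,1],[290,400,15,0,0,0.8,1],[290,400,15,0,0,0.8,1]]
  newtons: 30

```text
time: 1.2
position: [0.4223, -0.1059, 0.2605]
tcp_rot: [0.864, 0.503, 0.0, 0.0]
force: [0.7, -0.8, 0.7]
finger_gap: 1.001
finger_force: 0.0
```

>>> arm_command:
  increments:
    - [[86,300,-40,0,0,0.78,0.7],[86,300,-40,0,0,0.78,0.7],[86,300,-40,0,0,0.78,0.7],[86,300,-40,0,0,0.78,0.7],[86,300,-40,0,0,0.78,0.7],[86,300,-40,0,0,0.78,0.7],[86,300,-40,0,0,0.78,0.7],[86,300,-40,0,0,0.78,0.7],[86,300,-40,0,0,0.78,0.7],[86,300,-40,0,0,0.78,0.7],[86,300,-40,0,0,0.78,0.7]]

```text
time: 2.12
position: [0.5069, 0.1913, 0.22]
tcp_rot: [0.609, 0.793, -0.001, -0.0]
force: [0.3, -0.0, 0.5]
finger_gap: 0.701
finger_force: 0.0
```

Run:
```python
from h import *
c=robot.read_camera("wrist");o=np.array([.509,.186])
draw(c,o,np.radians(-15),"pics/w1.png",(0,0,560,420),1)
s=robot.observe();print(s["time"],s["position"],s["tcp_rot"],s["qpos"],s["force"])
```

```text
2.1667 [0.5070143  0.19088498 0.22036777] [ 6.08956261e-01  7.93203755e-01 -2.71778617e-04 -3.04257694e-05] [ 3.60201978e-01  2.76433664e-01 -2.51198561e-02  1.26973664e+00
 -2.35126053e-04  1.66969024e+00] [-0.16605515  0.02923878  0.30726369]
```

View pics/w1.png

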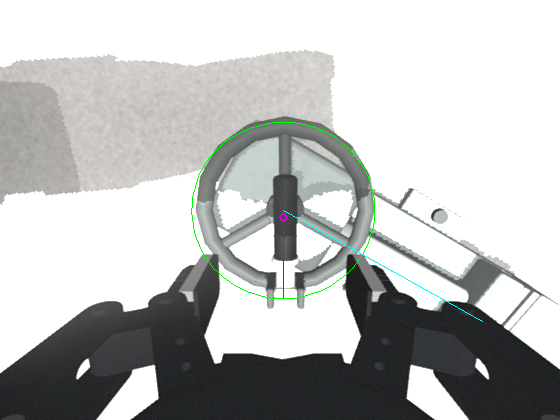

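The wrist view shows the handle centred between the fingers, running from its tip at (285,177) to the clevis at (285,258). It sits about 4 px (3 mm) farther along the handle than the model, so I'll shift y by 4 mm. Next I'll descend and grip.

>>> arm_command:
  increments:
    - [[0,4,-35,0,0,0,0.7],[0,4,-65,0,0,0,0.7],[0,4,-90,0,0,0,0.7],[0,4,-103,0,0,0,0.7],[0,4,-103,0,0,0,0.5],[0,4,-103,0,0,0,0.1],[0,4,-103,0,0,0,0.1],[0,4,-103,0,0,0,0.1],[0,4,-103,0,0,0,0.1],[0,4,-103,0,0,0,0.1],[0,4,-103,0,0,0,0.1],[0,4,-103,0,0,0,0.1]]

```text
time: 3.17
position: [0.5079, 0.1954, 0.1181]
tcp_rot: [0.609, 0.793, 0.0, 0.001]
force: [-0.9, -4.4, 5.8]
finger_gap: 0.2
finger_force: 30.0
```

>>> arm_command:
  increments:
    - [[0,0,5,0,0,0,0.1],[0,-1,10,0,0,0,0.1],[0.5,-1.5,15,0,0,0,0.1],[1,-3,20,0,0,0,0.1],[1.3,-4.5,25,0,0,0,0.1],[2,-6.5,29.5,0,0,0,0.1],[2.5,-9,34,0,0,0,0.1],[3,-11.5,38.5,0,0,0,0.1],[4,-14.5,42.5,0,0,0,0.1],[5,-17.5,46.5,0,0,0,0.1],[5,-17.5,46.5,0,0,0,0.1]]

```text
time: 4.08
position: [0.5126, 0.1777, 0.1646]
tcp_rot: [0.609, 0.793, 0.0, 0.0]
force: [2.8, 0.8, -5.3]
finger_gap: 0.195
finger_force: 29.6
```

>>> arm_command:
  increments:
    - [[1,-3.5,3.5,0,0,0,0.1],[2,-7,7,0,0,0,0.1],[3,-11,10,0,0,0,0.1],[4,-15.5,12.5,0,0,0,0.1],[5.5,-20,15,0,0,0,0.1],[6.5,-24.5,17,0,0,0,0.1],[8.5,-31,19,0,0,0,0.1],[10,-37,20.5,0,0,0,0.1],[11.5,-42.5,21.5,0,0,0,0.1],[13,-48,21.5,0,0,0,0.1],[13,-48,21.5,0,0,0,0.1],[13,-48,21.5,0,0,0,0.1]]

```text
time: 5.08
position: [0.5252, 0.1292, 0.1852]
tcp_rot: [0.609, 0.793, -0.001, 0.0]
force: [1.6, -2.0, 0.1]
finger_gap: 0.103
finger_force: 1.6
```

Run:
```python
from h import *
c=robot.read_camera("scene");o=np.array([.508,.189])
draw(c,o,np.radians(-15),"pics/s2.png",(270,60,200,150),4,0,1.571)
s=robot.observe();print(s["time"],s["position"],s["qpos"],s["force"])
```

```text
5.1333 [0.52517843 0.12953181 0.18518107] [ 2.42325499e-01  2.92231632e-01 -9.49592399e-02  1.18429200e+00
 -9.39290506e-04  1.55189612e+00] [ 2.75701583 -2.10599786 -0.55990742]
```

View pics/s2.png

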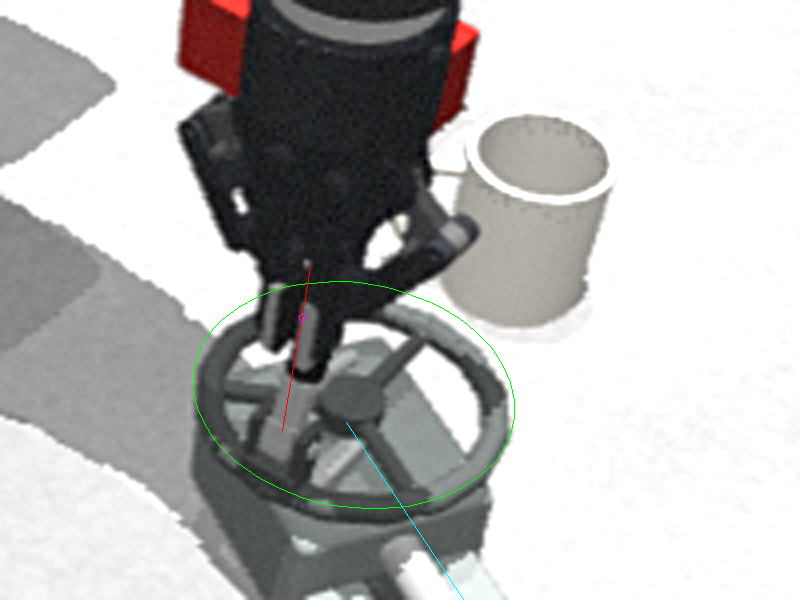

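The handle looks nearly upright: its pin points in at about (330,360). The fingers shut to 0.10, so they slipped off as it snapped. I'll open, rise and look again.

>>> arm_command:
  increments:
    - [[0,0,0,0,0,0,0.8],[0,0,0,0,0,0,0.8],[0,0,0,0,0,0,0.8],[0,0,35,0,0,0,0.8],[0,0,70,0,0,0,0.8],[0,0,105,0,0,0,0.8],[0,0,105,0,0,0,0.8]]

```text
time: 5.72
position: [0.5269, 0.131, 0.2967]
tcp_rot: [0.608, 0.794, 0.003, 0.002]
force: [0.1, -0.0, -0.7]
finger_gap: 0.8
finger_force: 0.0
```

Run:
```python
from h import *
o=np.array([.508,.189]);th=np.radians(-15)
draw(robot.read_camera("scene"),o,th,"pics/a.png",(290,90,140,140),3,0,1.571)
draw(robot.read_camera("wrist"),o,th,"pics/b.png",(80,0,380,420),1,0,1.571)
cv2.imwrite("pics/c2.png",np.hstack([cv2.imread("pics/a.png"),cv2.imread("pics/b.png")]))
```

```text
(no output)
```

View pics/c2.png

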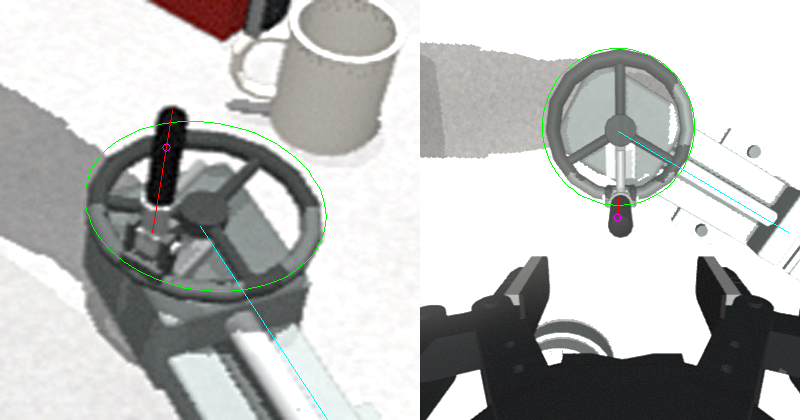

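The handle is upright and the wheel is still at 0. The overlay agrees in both views, with the tip at crop (172,110) in the scene view and the handle at (620,215) in the wrist view. I'll check the tip numerically before regripping.

Run:
```python
from h import *
o=np.array([.508,.189]);h,d=model(o,np.radians(-15),0,1.571);print(h,d)
c=robot.read_camera("wrist");print(proj(c,np.array([h+.028*d,h+.095*d])))
g=c["image"].max(2)[185:250,260:325]; m=np.uint8(g<60)
n,l,st,ce=cv2.connectedComponentsWithStats(m);i=1+np.argmax(st[1:,4]);print(st[i]+[260,185,0,0,0],ce[i]+[260,185])
s=robot.observe();print(s["position"],-c["R"].T@c["t"])
for u,v in((540,0),(540,228)):print(ray(c,540-240,228,.214))
```

```text
[0.52404678 0.1291126  0.119     ] [ 5.27145041e-05 -1.96733208e-04  9.99999979e-01]
[[279.74858358 205.22006961]
 [279.21290355 229.06307014]]
[270 196  24  42 801] [281.58426966 217.22971286]
[0.5250891  0.13047597 0.29012987] [0.50789781 0.19559319 0.42042295]
[0.53755349 0.13349715 0.214     ]
[0.53755349 0.13349715 0.214     ]
```

The handle is within 2 mm of the TCP in xy. I'll descend and grip.

>>> arm_command:
  increments:
    - [[1,0,-35,0,0,0,0.8],[1,0,-70,0,0,0,0.8],[1,0,-100,0,0,0,0.8],[1,0,-114,0,0,0,0.8],[1,0,-114,0,0,0,0.5],[1,0,-114,0,0,0,0.1],[1,0,-114,0,0,0,0.1],[1,0,-114,0,0,0,0.1],[1,0,-114,0,0,0,0.1],[1,0,-114,0,0,0,0.1],[1,0,-114,0,0,0,0.1]]

```text
time: 6.78
position: [0.5269, 0.1303, 0.1775]
tcp_rot: [0.609, 0.793, 0.001, 0.001]
force: [-0.8, -0.6, 6.6]
finger_gap: 0.2
finger_force: 29.9
```

>>> arm_command:
  increments:
    - [[5,1.7,0,0,0,0.087,0.1],[10,4,0,0,0,0.175,0.1],[14.8,6.5,0,0,0,0.262,0.1],[19.4,9.4,0,0,0,0.349,0.1],[23.6,12.8,0,0,0,0.436,0.1],[27.5,16.5,0,0,0,0.524,0.1],[31,20.6,0,0,0,0.611,0.1],[34.3,25,0,0,0,0.698,0.1],[37,29.5,0,0,0,0.785,0.1],[39.6,34.4,0,0,0,0.873,0.1],[41.5,39.4,0,0,0,0.96,0.1],[43,44.6,0,0,0,1.047,0.1]]

```text
time: 7.78
position: [0.5701, 0.1753, 0.1775]
tcp_rot: [0.129, 0.992, 0.0, 0.001]
force: [0.3, 0.1, 6.5]
finger_gap: 0.2
finger_force: 30.0
```

>>> arm_command:
  increments:
    - [[1,5.3,0,0,0,0.087,0.1],[1.7,10.7,0,0,0,0.175,0.1],[1.8,16,0,0,0,0.262,0.1],[1.5,21.5,0,0,0,0.349,0.1],[0.7,26.8,0,0,0,0.436,0.1],[-0.6,32,0,0,0,0.524,0.1],[-2.3,37.2,0,0,0,0.611,0.1],[-4.4,42.2,0,0,0,0.698,0.1],[-7,47,0,0,0,0.785,0.1],[-10,51.4,0,0,0,0.873,0.1],[-13.4,55.7,0,0,0,0.96,0.1],[-14,56.5,0,0,0,0.98,0.1]]

```text
time: 8.78
position: [0.5558, 0.2325, 0.1775]
tcp_rot: [-0.354, 0.935, 0.0, 0.001]
force: [2.1, 1.9, 4.8]
finger_gap: 0.202
finger_force: 30.1
```

>>> arm_command:
  increments:
    - [[0,0,0,0,0,0,0.2],[0,0,0,0,0,0,0.25],[0,0,0,0,0,0,0.35],[0,0,0,0,0,0,0.6],[0,0,0,0,0,0,0.8],[0,0,0,0,0,0,0.8],[0,0,25,0,0,0,0.8],[0,0,60,0,0,0,0.8],[0,0,95,0,0,0,0.8],[-30,-30,120,0,0,0,0.8],[-60,-60,120,0,0,0,0.8],[-60,-60,120,0,0,0,0.8]]

```text
time: 9.78
position: [0.4922, 0.1686, 0.2982]
tcp_rot: [-0.351, 0.936, -0.0, 0.0]
force: [0.9, 0.4, 0.2]
finger_gap: 0.802
finger_force: 0.0
```

Run:
```python
from h import *
o=np.array([.509,.1895]);th=np.radians(-15)
draw(robot.read_camera("scene"),o,th,"pics/a3.png",(270,80,200,150),4,2.1,1.571)
s=robot.observe();print(s["time"],s["position"],s["force"])
```

```text
9.8333 [0.4927545  0.16896091 0.29786456] [-0.43155614 -0.47261609 -0.16291832]
```

View pics/a3.png

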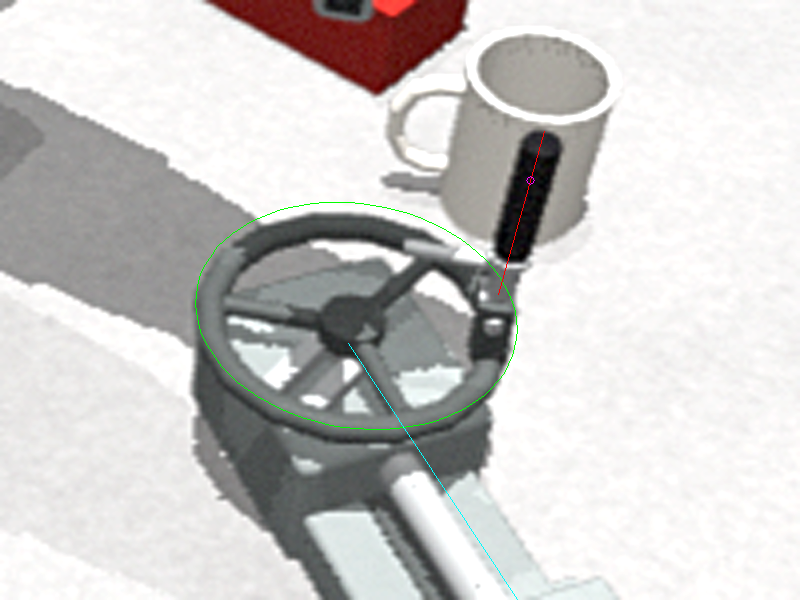

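The picture shows the handle upright, its tip at (540,135), on the model line for 2.1 rad. The wheel is at its stop and the gripper is clear.

```bash
python3 -c "
from plant import robot
print(robot.hand_in())"
```

```text
the job is handed in; nothing more can be done
None
```

I handed the job in at about 10 s: the last picture shows the wheel at or very near its open stop (the 2.1 rad model line fits), the handle upright and the gripper clear. The hand-in returned no verdict.

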